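# Clip the ledge shelf into the bakery's slotted rack

## Task

Hang the clip-on ledge shelf with the blue handle (the one with two claws) on the slotted rack: put its claws through the upper slots of the two uprights and press it down until the orange catch snaps over it. Leave it hanging there level and let go; leave the green-handled spare shelf where it is.

Things in the scene. Friction and masses are not known exactly. Their poses are not given: they have to be found in the camera images.
- shelf: Loose L-shaped shelf, BLUE handle, 2 dark claws, 0.35 kg. Origin: underside below handle centre; +x to the claws. Spans x -45..32 (back plate's rear face), y +-65, back 76 high. Handle bar along x 44 x 14 x 18 mm, centre z 116: grip across y. Claws at y +-50, 12 wide: tongue underside z 64, lip down to z 48, reach x 54; gap to back plate 10, at tip 17. Rear tab between, z 50-58, for the catch.
- spare: Loose spare shelf with a GREEN handle, same size and shape as the blue one (same origin and axes) but without claws and tab; stays where it is.
- rack: Fixed dark rack, 2 slotted uprights at y +-50, 197 mm high. Origin: bench level, midway between them, in their front plane; +x goes through the slots to the back. Upper slots: 34 wide, z 129 (6 mm thick rung, carries the tongue) to 185; lower ones unused. Shelf fully home: axes as the rack's, origin at x -32, y 0, z 65 (back plate on uprights). Enter from -x held 20-45 higher, then straight down.
- catch (a joint): Sprung orange catch midway between the uprights, underside at z 125 mm of the rack, sloped top. Value in m: 0 out (rest, and locked over the shelf's tab), up to 0.014 pushed back (+x of the rack). On the way down the tab (12 mm out of the back plate) pushes it back 10 mm; pressing takes about 5 to 15 N; it snaps out over the tab when the shelf is fully home.

How it is judged:
At the end, for the whole second after the job is handed in: The blue-handled shelf hangs at rest in the rack's upper slots: its origin within about 12 mm in x, 15 mm in y and -10/+6 mm in z of the fully home place, level and square to the rack within about 10 degrees, the catch out (below 3 mm), and the green-handled spare within 30 mm of where it started (x of shelf in the frame of rack between -0.044 and -0.022 m and y of shelf in the frame of rack between -0.015 and 0.015 m and z of shelf in the frame of rack between 0.055 and 0.071 m and angle between shelf's own z axis and vertical below 0.17 rad and angle between the x axis of shelf and the x axis of rack, either way round below 0.17 rad and value of joint catch below 0.003 m and linear speed of shelf below 0.02 m/s and distance of spare from where it was at the start of the episode below 0.03 m); the robot touches nothing.
It fails at once if the green-handled spare shelf is pushed, lifted or knocked more than 30 mm away (distance of spare from where it was at the start of the episode above 0.03 m).
It also fails if it takes over 40 s, if anything falls off the work surface, if the arm or the gripper's body presses on something with over 40 N, if the wrist force passes 120 N, or if a joint passes its speed limit or range.

## Robot

A 6-joint arm with a two-finger parallel gripper is mounted at the origin on the work surface. World frame = base frame: x ahead of the robot, y to its left, z up, the work surface at z = 0. Lengths are in m, angles in rad, forces in N, time in s.
With the tool pointing down it reaches from about 0.275 to 0.85 m from the base axis. Payload 5.2 kg.
Tool frame: the origin (TCP) lies at the very end of the fingers, on their centre line; the grasp point (between the pads) lies 19 mm behind it; z points along the fingers, y is the direction in which the jaws open and shut (so a half turn about z gives the same grasp; the last joint's range is limited). The gripper opens to 85 mm and grips with 20 to 120 N. Pads are 22 mm wide; open, the fingers measure 114 mm over their backs; the gripper's body (76 mm by 85 mm) begins 54 mm behind the grasp point. The pads swing forward as they close: fully open they stand 13 mm farther back than shut.
Start: joints at [1.117, 0.259, 1.535, -0, 1.348, -0.203], TCP at [0.136, 0.533, 0.231] pointing down, gripper open.
Joint ranges: [-3.14, 3.14], [-0.91, 2.08], [0.19, 2.58], [-1.22, 4.36], [0.22, 2.71], [-3.12, 3.12]. Speed limits (rad/s): [2.57, 2.57, 3.14, 3.14, 3.14, 3.14].

## Interface

Orientations are given as a rotation vector (axis times angle).
In Python, from station import status, viewer, env gives the robot as it stands. The module is installed in compiled form; this text tells all that it offers.
- The arm moves only by the shell command python3 -m crank 'ROWS' [FORCE]. ROWS is a JSON object of lists of equal length, an entry for each row: "xyz": the shift along the tool's x, y, z in mm, a list of three; "delta_rot": the turn, a rotation vector about the tool's x, y, z in degrees, a list of three; "jaw": the opening, from -1 (shut) to 1 (fully open). In form: {"xyz": [[tx, ty, tz], ...], "delta_rot": [[wx, wy, wz], ...], "jaw": [jaw, ...]}. A call has exactly 5 rows; each row shifts and turns the commanded pose from where the row before left it, along the tool's axes as they then stand; what a row does not reach is not made up. A row lasts 1/8 s, in which the tool goes at most 62.5 mm and 10.7 degrees, less where a joint would pass 70% of its speed; a pose out of reach is approached as far as the arm can. A call is refused whole if a number of a shift passes 62.5 or a number of a turn 10.7, either way. A call with a gripper value outside its range is refused whole. The fingers move at their own pace and stop on an object; FORCE is the grip in N (left out, the last holds). Time passes only in rows, so rows that do not move let the fingers close, or fill a call up. It gives the time, the measured TCP pose, the force and the opening at its end, in the units of the state.
- status.sense(): the state, without advancing time (a new reading comes with each control period).
- viewer.grab_frame(name): name is "scene" or "side" or "wrist"; returns a dict with "image" (420x560x3 uint8, blue, green, red), "K" (3x3 intrinsics, pixels), "position" and "attitude" of the camera in the world. Camera axes: x right, y up, looking along -z (the intrinsics and any distortion apply to the point x, -y, -z); pixel columns grow to the right and rows downward; lengths in m; the calibration is good to about 2 mm. A picture is of the moment at which its call begins. There is no depth.
- env.job_done(): hands the job in, once; it reports no verdict.
The state is a dict: "clock": time; "joints": joint angles; "joint_vel": joint speeds; "joint_efforts": joint torques, N m; "tcp_pos": TCP position; "tcp_rot": TCP orientation; "wrist_force": force on the tool from outside, world axes, zero at the start; "ft_torque": the same for the moment, N m; "grip_width": opening from 0.0 (shut) to 1.0 (fully open).
Only numpy, scipy, OpenCV 4.12 (cv2) and the standard library are available. Lean on these libraries where they do the work, as an engineer would, in place of code of your own. Each camera call takes 0.05 s, during which the arm holds its last target. There are 200 camera calls.

## Working session

There is one attempt and no reset: what is moved stays moved. The work goes in short steps, Python scripts to look and compute and a shell command to move; the robot and the scene stay as the last step left them, time stands still between calls to the robot, and variables do not carry over. Pictures are saved under pics/ and viewed, about 8 in all and at most 12, crops included, and the job is handed in when it is done.

```bash
mkdir -p pics; cat > h.py <<'E'
import numpy as np, cv2, json
from scipy.spatial.transform import Rotation as R
from station import status, viewer, env
def grab(n, out=None):
    f=viewer.grab_frame(n)
    if out: cv2.imwrite('pics/'+out, f['image'])
    return f
def att(a):
    a=np.array(a,float)
    return a if a.shape==(3,3) else (R.from_quat(a).as_matrix() if a.size==4 else R.from_rotvec(a).as_matrix())
E
python3 - <<'E'
from h import *
import pickle
s=status.sense();print(s)
F={}
for n in("scene","side","wrist"):
    f=grab(n,n+'0.png');F[n]=f
    print(n,{k:v for k,v in f.items() if k!='image'})
pickle.dump(F,open('f0.pkl','wb'))
E
```

```text
{'clock': 0.0, 'joints': array([ 1.11722117e+00,  2.59367005e-01,  1.53611926e+00,  8.47698271e-06,
        1.34797908e+00, -2.02793371e-01]), 'joint_vel': array([ 0.0007986 , -0.00174998, -0.0002023 ,  0.00059326, -0.00160909,
        0.00063329]), 'joint_efforts': array([ 9.21899336e-04, -4.46017742e+01, -2.90580511e+01,  1.60279192e-04,
        1.18688212e-02,  2.06317583e-05]), 'tcp_pos': array([0.13621938, 0.53231002, 0.23044725]), 'tcp_rot': array([-3.92821946e-01, -3.11631933e+00,  2.77989477e-03]), 'wrist_force': array([-0.06968888,  0.21948171,  0.44505457]), 'ft_torque': array([-0.00597632, -0.01251825, -0.01110645]), 'grip_width': 1.0013363793123642}
scene {'K': array([[539.33254704,   0.        , 276.55611589],
       [  0.        , 539.33254704, 206.68930291],
       [  0.        ,   0.        ,   1.        ]]), 'position': array([ 1.34863401, -0.16696626,  0.64175563]), 'attitude': array([0.76554467, 0.6674159 , 1.31562136])}
side {'K': array([[390.73104651,   0.        , 274.34843252],
       [  0.        , 390.73104651, 211.20348506],
       [  0.        ,   0.        ,   1.        ]]), 'position': array([ 0.19628363, -0.59815849,  0.46702165]), 'attitude': array([ 0.95734335, -0.27597636, -0.56798863])}
wrist {'K': array([[307.46601284,   0.        , 278.70867108],
       [  0.        , 307.46601284, 205.10438738],
       [  0.        ,   0.        ,   1.        ]]), 'position': array([0.06052948, 0.55199164, 0.37375686]), 'attitude': array([-0.2617591 , -0.20099801,  1.310212  ])}
```

View pics/scene0.png

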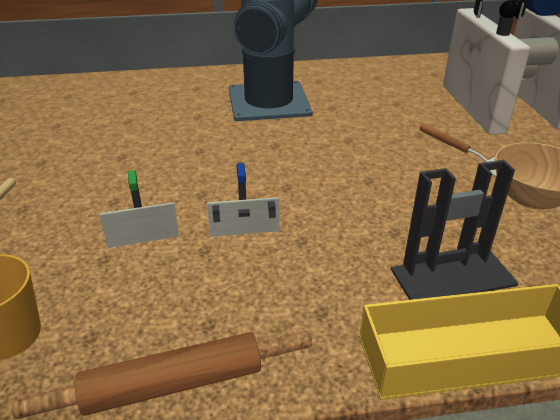

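View pics/side0.png

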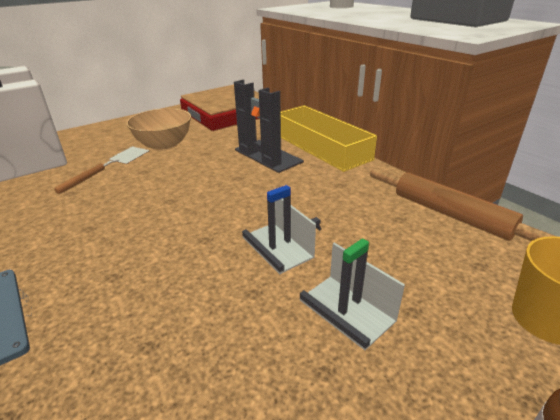

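Scene: blue handle at (241,170), green one at (133,180), rack at (455,230). Side: blue handle at (279,193), green at (356,250), rack at (265,130) with the orange catch at (256,112). I'll enlarge these areas next.

```bash
python3 - <<'E'
from h import *
def crop(n,x,y,w,h,k):
    im=cv2.imread(f'pics/{n}0.png')[y:y+h,x:x+w]
    im=cv2.resize(im,None,fx=k,fy=k,interpolation=cv2.INTER_CUBIC)
    for i in range(0,w,10): cv2.line(im,(i*k,0),(i*k,12 if (x+i)%50 else 25),(0,0,255),1)
    for i in range(0,h,10): cv2.line(im,(0,i*k),(12 if (y+i)%50 else 25,i*k),(0,0,255),1)
    return im
a=crop('scene',200,150,100,100,4);b=crop('scene',390,150,130,150,4)
c=crop('side',230,180,100,100,4);d=crop('side',230,70,80,100,4)
def st(p,q):
    H=max(p.shape[0],q.shape[0]); z=lambda i:cv2.copyMakeBorder(i,0,H-i.shape[0],0,4,cv2.BORDER_CONSTANT)
    return np.hstack([z(p),z(q)])
cv2.imwrite('pics/c1.png',st(c,d)); 
a=cv2.resize(a,(280,280)) if 0 else a
cv2.imwrite('pics/c2.png',st(b,a[:, :260] if 0 else cv2.resize(a,(260,260))))
E
```

```text
(no output)
```

View pics/c1.png

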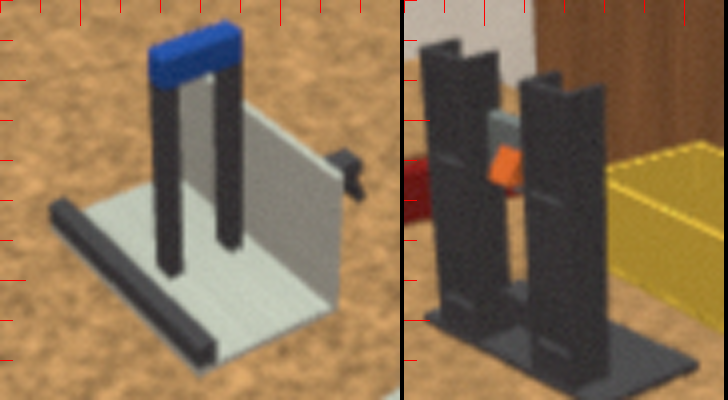

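View pics/c2.png

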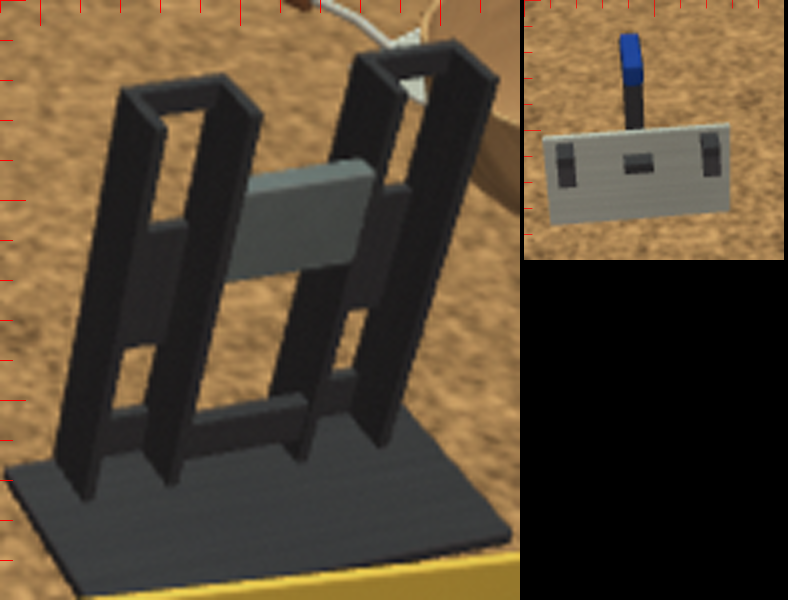

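Crops: shelf corners and uprights are readable. The uprights are U-channels with their front web towards the robot. I'll fit the planar poses from these corners.

```bash
cat >> h.py <<'E'
def proj(f,P):
    A=att(f['attitude']); c=(np.atleast_2d(P)-f['position'])@A
    c=c*[1,-1,-1]; u=c@f['K'].T
    return u[:,:2]/u[:,2:]
def place(q,L): return np.array(L,float)/1000@R.from_euler('z',q[2]).as_matrix().T+[q[0],q[1],0]
E
python3 - <<'E'
from h import *; import pickle
from scipy.optimize import least_squares
F=pickle.load(open('f0.pkl','rb'))
S=[('side',(-45,-65,0),(200,372)),('side',(32,-65,0),(333,308)),('side',(32,-65,76),(342,178)),('side',(-22,-7,125),(170,57)),('side',(22,-7,125),(242,29))]
S=[(c,l,np.array(p)/4+[230,180]) for c,l,p in S]
S+=[('scene',l,np.array(p)/2.6+[200,150]) for l,p in [((32,-65,76),(19,138)),((32,65,76),(206,125)),((32,65,0),(206,211)),((32,-65,0),(26,225))]]
def run(S,x0,mk):
    fun=lambda q:np.concatenate([proj(F[c],place(q,[mk(l,q)]))[0]-p for c,l,p in S])
    r=least_squares(fun,x0,loss='soft_l1',x_scale=[.1]*len(x0)); print(r.x, 'yaw deg',np.degrees(r.x[2])); print(r.fun.reshape(-1,2).round(1).tolist()); return r.x
run(S,[.4,0,0.],lambda l,q:l)
T=[('side',np.array(p)+[-404,0],y) for p,y in [((520,82),(-50,1)),((565,92),(-50,-1)),((421,45),(50,1)),((462,60),(50,-1))]]
T=[(c,y,p/4+[230,70]) for c,p,y in T]
T+=[('scene',y,np.array(p)/4+[390,150]) for p,y in [((120,90),(-50,-1)),((220,75),(-50,1)),((358,55),(50,-1)),((455,40),(50,1))]]
q=run(T,[.6,.3,0.,.2],lambda l,q:(0,l[0]+l[1]*q[3]*100,197))
# green handle check
E
```

```text
[ 0.52797137 -0.11716756 -0.01264751] yaw deg -0.7246489251746526
[[-0.6, -0.1], [0.8, -0.9], [-0.0, -2.3], [-2.6, -0.9], [0.4, -1.6], [-0.8, 0.3], [-0.6, -0.2], [-0.6, -0.6], [-0.3, -0.3]]
[0.68624958 0.21640267 0.09717411 0.21030725] yaw deg 5.5676663381639475
[[-0.0, -2.3], [0.1, -0.9], [0.1, -1.3], [-0.2, -1.7], [0.0, -0.4], [0.2, -0.2], [-0.3, 0.1], [-0.5, 0.4]]
```

```bash
cat > go.py <<'E'
# usage: go.py x y z yaw_deg : remaining shift in tool axes (mm) after levelling/turning to yaw, and the turn (deg, tool)
from h import *; import sys
x,y,z,a=map(float,sys.argv[1:5]); s=status.sense()
Rc=R.from_rotvec(s['tcp_rot']); Rt=R.from_euler('z',a,degrees=True)*R.from_rotvec([0,np.pi,0])
print('t',round(s['clock'],2),'tcp',s['tcp_pos'].round(4),'shift',((Rt.inv().apply(np.array([x,y,z])-s['tcp_pos']))*1000).round(1),'turn',np.degrees((Rc.inv()*Rt).as_rotvec()).round(2),'F',s['wrist_force'].round(1),'T',s['ft_torque'].round(2),'grip',round(s['grip_width'],3))
E
python3 go.py 0.533 -0.117 0.231 -0.7
python3 -m crank '{"xyz":[[0,0,0],[0,0,0],[-29,-46,0],[-29,-46,0],[-29,-46,0]],"delta_rot":[[0,0,-6.8],[0,0,-6.8],[0,0,0],[0,0,0],[0,0,0]],"jaw":[1,1,1,1,1]}'
python3 go.py 0.533 -0.117 0.231 -0.7
```

```text
t 0.15 tcp [0.1363 0.5324 0.2306] shift [-4.046e+02 -6.445e+02 -4.000e-01] turn [ -0.08  -0.02 -13.67] F [-0.6 -0.6 -1. ] T [-0.02  0.06 -0.01] grip 1.003
clock: 0.78
tcp_pos: [0.222, 0.3922, 0.231]
tcp_rot: [-0.02, -3.141, 0.001]
wrist_force: [1.2, -0.3, 0.3]
grip_width: 1.005
t 0.78 tcp [0.222  0.3922 0.231 ] shift [-317.2 -505.4    0. ] turn [-0.02 -0.   -0.01] F [ 1.2 -0.3  0.3] T [-0.09 -0.07 -0.  ] grip 1.005
```

```bash

python3 -m crank '{"xyz":[[-29,-46,0],[-29,-46,0],[-29,-46,0],[-29,-46,0],[-29,-46,0]],"delta_rot":[[0,0,0],[0,0,0],[0,0,0],[0,0,0],[0,0,0]],"jaw":[1,1,1,1,1]}'
python3 -m crank '{"xyz":[[-29,-46,0],[-29,-46,0],[-29,-46,0],[-29,-46,0],[-29,-46,0]],"delta_rot":[[0,0,0],[0,0,0],[0,0,0],[0,0,0],[0,0,0]],"jaw":[1,1,1,1,1]}'
python3 go.py 0.533 -0.117 0.231 -0.7
```

```text
clock: 1.4
tcp_pos: [0.364, 0.1601, 0.2313]
tcp_rot: [0.021, 3.141, 0.0]
wrist_force: [1.1, 0.5, -0.4]
grip_width: 0.995
clock: 2.02
tcp_pos: [0.506, -0.0719, 0.2311]
tcp_rot: [-0.022, -3.141, -0.0]
wrist_force: [-0.4, 0.6, 0.1]
grip_width: 1.0
t 2.02 tcp [ 0.506  -0.0719  0.2311] shift [-27.6 -44.8   0.1] turn [ 0.02 -0.01 -0.1 ] F [-0.4  0.6  0.1] T [0.02 0.03 0.  ] grip 1.0
```

```bash

python3 -m crank '{"xyz":[[-14,-22,0],[-14,-23,0],[0,0,0],[0,0,0],[0,0,0]],"delta_rot":[[0,0,0],[0,0,0],[0,0,0],[0,0,0],[0,0,0]],"jaw":[1,1,1,1,1]}'
python3 go.py 0.533 -0.117 0.231 -0.7
python3 - <<'E'
from h import *; import pickle
f=grab('wrist','w1.png'); pickle.dump(f,open('w1.pkl','wb'))
q=(.528,-.1172,-.01265)
L=[(-22,-7,125),(-22,7,125),(22,-7,125),(22,7,125),(32,-65,76),(32,65,76),(-45,-65,0),(-45,65,0)]
im=f['image'].copy()
for l,p in zip(L,proj(f,place(q,L))): print(l,p.round(1)); cv2.circle(im,tuple(int(v) for v in p.round()),2,(0,0,255),-1)
cv2.imwrite('pics/w1o.png',cv2.resize(im,None,fx=1.4,fy=1.4,interpolation=cv2.INTER_CUBIC))
E
```

```text
clock: 2.65
tcp_pos: [0.5323, -0.1146, 0.2314]
tcp_rot: [-0.02, -3.141, -0.0]
wrist_force: [0.4, -0.3, -0.1]
grip_width: 0.993
t 2.65 tcp [ 0.5323 -0.1146  0.2314] shift [-0.7 -2.4  0.4] turn [ 0.02 -0.02 -0.02] F [ 0.4 -0.3 -0.1] T [ 0.01  0.04 -0.03] grip 0.993
(-22, -7, 125) [266.7 173.8]
(-22, 7, 125) [283.7 173.8]
(22, -7, 125) [267.2 223.7]
(22, 7, 125) [283.4 223.7]
(32, -65, 76) [212.7 215.6]
(32, 65, 76) [338.9 215.7]
(-45, -65, 0) [221.6 133.2]
(-45, 65, 0) [330.9 133.3]
```

View pics/w1o.png

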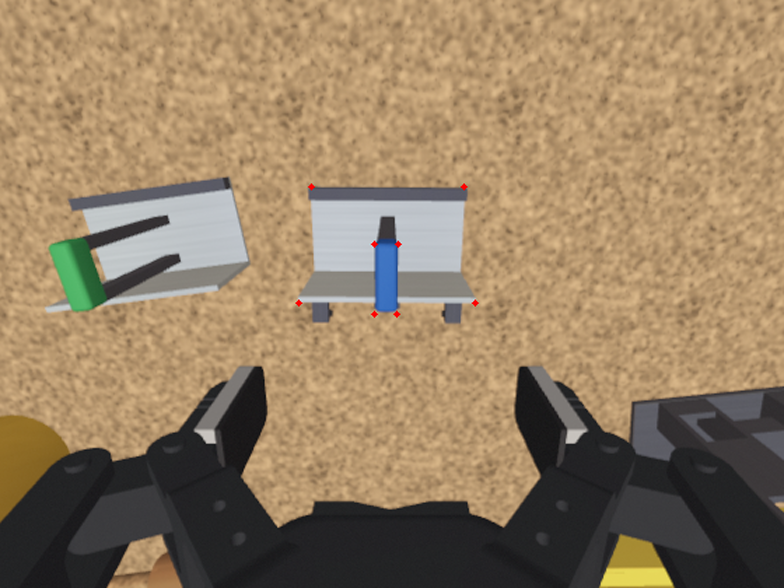

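The overlay matches the image within about 2 mm: handle at (386,277) and claws at (321,312) and (453,312) in the enlarged picture. Descending to grasp.

```bash

python3 -m crank '{"xyz":[[0,-2.4,30],[0,0,35],[0,0,35],[0,0,25],[0,0,12]],"delta_rot":[[0,0,0],[0,0,0],[0,0,0],[0,0,0],[0,0,0]],"jaw":[1,1,1,1,1]}'
python3 go.py 0.532 -0.117 0.094 -0.7
python3 -m crank '{"xyz":[[0,0,0],[0,0,0],[0,0,0],[0,0,0],[0,0,0]],"delta_rot":[[0,0,0],[0,0,0],[0,0,0],[0,0,0],[0,0,0]],"jaw":[-1,-1,-1,-1,-1]}' 100
python3 -m crank '{"xyz":[[0,0,0],[0,0,0],[0,0,0],[0,0,0],[0,0,0]],"delta_rot":[[0,0,0],[0,0,0],[0,0,0],[0,0,0],[0,0,0]],"jaw":[-1,-1,-1,-1,-1]}'
python3 go.py 0.532 -0.117 0.094 -0.7
```

```text
clock: 3.32
tcp_pos: [0.5319, -0.1171, 0.0932]
tcp_rot: [-0.02, -3.14, -0.001]
wrist_force: [-1.0, -0.1, 0.1]
grip_width: 1.0
t 3.33 tcp [ 0.5319 -0.1171  0.0932] shift [-0.1  0.1 -0.8] turn [ 0.05 -0.1  -0.03] F [-1.  -0.1  0.1] T [ 0.04 -0.03  0.  ] grip 1.0
clock: 3.95
tcp_pos: [0.5332, -0.1179, 0.095]
tcp_rot: [0.021, 3.14, -0.0]
wrist_force: [-1.0, 2.5, 3.6]
grip_width: 0.149
clock: 4.58
tcp_pos: [0.5332, -0.1179, 0.095]
tcp_rot: [0.021, 3.14, -0.0]
wrist_force: [-0.9, 3.4, 6.5]
grip_width: 0.146
t 4.58 tcp [ 0.5332 -0.1179  0.095 ] shift [1.2 0.9 1. ] turn [-0.01  0.06 -0.06] F [-0.9  3.4  6.5] T [ 0.21  0.07 -0.03] grip 0.146
```

```bash

python3 -m crank '{"xyz":[[0,0,-15],[0,0,-25],[0,0,-30],[0,0,-25],[0,0,-15]],"delta_rot":[[0,0,0],[0,0,0],[0,0,0],[0,0,0],[0,0,0]],"jaw":[-1,-1,-1,-1,-1]}'
python3 -m crank '{"xyz":[[0,0,0],[0,0,0],[0,0,0],[0,0,0],[0,0,0]],"delta_rot":[[0,0,0],[0,0,0],[0,0,0],[0,0,0],[0,0,0]],"jaw":[-1,-1,-1,-1,-1]}'
python3 go.py 0.532 -0.117 0.204 -0.7
python3 - <<'E'
from h import *; import pickle
F={n:grab(n,n+'2.png') for n in('scene','side')}; pickle.dump(F,open('f2.pkl','wb'))
s=cv2.resize(cv2.imread('pics/side2.png')[100:300,200:400],None,fx=2,fy=2); c=cv2.resize(cv2.imread('pics/scene2.png')[120:270,180:300],(400,500))
cv2.imwrite('pics/l2.png',np.hstack([cv2.copyMakeBorder(s,0,100,0,0,cv2.BORDER_CONSTANT),c]))
E
```

```text
clock: 5.2
tcp_pos: [0.533, -0.1183, 0.2059]
tcp_rot: [0.021, 3.14, -0.001]
wrist_force: [0.6, -0.1, -3.2]
grip_width: 0.147
clock: 5.82
tcp_pos: [0.5327, -0.1179, 0.2039]
tcp_rot: [-0.021, -3.141, -0.0]
wrist_force: [0.3, -0.3, -2.6]
grip_width: 0.144
t 5.83 tcp [ 0.5327 -0.1179  0.2039] shift [ 0.7  0.9 -0.1] turn [ 0.02 -0.04 -0.07] F [ 0.3 -0.3 -2.6] T [-0.    0.03 -0.  ] grip 0.144
```

View pics/l2.png

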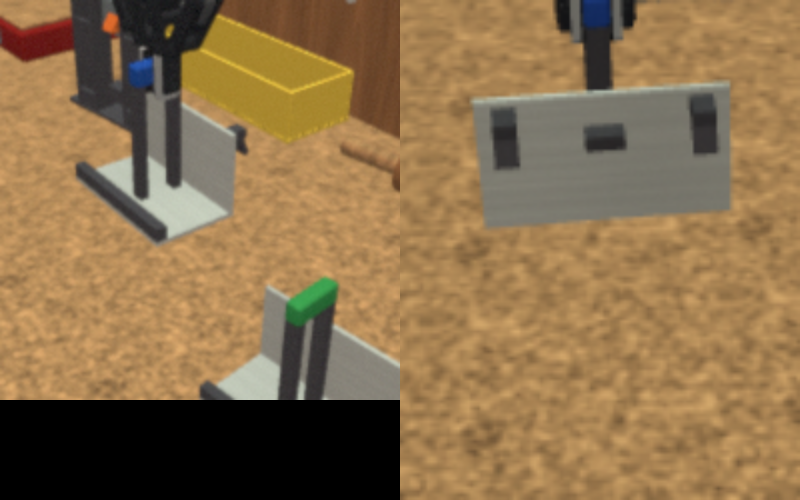

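Shelf hangs level in the grip. Now I'll fit its pose relative to the tool.

```bash
python3 - <<'E'
from h import *; import pickle
from scipy.optimize import least_squares
F=pickle.load(open('f2.pkl','rb'))
S=[('side',l,np.array(p)/2+[200,100]) for l,p in [((-45,-65,0),(160,241)),((32,-65,0),(232,213)),((32,-65,76),(236,136))]]
S+=[('scene',l,np.array(p)/(10/3)+[180,120]) for l,p in [((32,-65,76),(72,99)),((32,65,76),(330,83)),((32,65,0),(330,209)),((32,-65,0),(86,227))]]
P=lambda q,l:R.from_euler('ZYX',q[3:]).apply(np.array(l)/1000)+q[:3]
fun=lambda q:np.concatenate([proj(F[c],[P(q,l)])[0]-p for c,l,p in S])
q=least_squares(fun,[.53,-.12,.11,0,0,0],x_scale=.1).x
print(q[:3].round(4),np.degrees(q[3:]).round(1)); print(fun(q).reshape(-1,2).round(1).tolist())
q0=np.array([.5275,-.118,.109,-.0126,0,0]); print(fun(q0).reshape(-1,2).round(1).tolist())
E
for a in "-0.082 0.098" "-0.032 0.098" "-0.032 0.065"; do set -- $a; python3 - $a <<'E'
import sys,numpy as np
x,z=map(float,sys.argv[1:]); a=.0972
# grasp: tcp is +5 mm ahead of shelf origin, 95 mm above
xx=x+.005; print('TCP for shelf',x,z,':',.6863+xx*np.cos(a),.2164+xx*np.sin(a),z+.095)
E
done
```

```text
[ 0.5288 -0.1165  0.1088] [-0.7 -0.5  0.6]
[[-1.5, 1.5], [0.3, -0.4], [0.1, -2.3], [-0.3, 1.1], [-0.4, 0.1], [0.1, -0.2], [-0.4, 0.5]]
[[-1.7, 1.6], [0.3, -0.1], [-0.0, -2.3], [-0.8, 0.6], [-0.8, 0.3], [-0.8, -0.1], [-1.3, -0.1]]
TCP for shelf -0.082 0.098 : 0.6096634555489489 0.20892737966961716 0.193
TCP for shelf -0.032 0.098 : 0.6594274454522289 0.21377973053350213 0.193
TCP for shelf -0.032 0.065 : 0.6594274454522289 0.21377973053350213 0.16
```

```bash

python3 go.py 0.597 0.2077 0.204 5.57
python3 -m crank '{"xyz":[[0,0,0],[0,0,0],[-15,40,0],[-20,50,0],[-20,50,0]],"delta_rot":[[0,0,-3.1],[0,0,-3.1],[0,0,0],[0,0,0],[0,0,0]],"jaw":[-1,-1,-1,-1,-1]}'
python3 go.py 0.597 0.2077 0.204 5.57
```

```text
t 5.92 tcp [ 0.5327 -0.118   0.2042] shift [-9.560e+01  3.179e+02  2.000e-01] turn [ 0.01 -0.01 -6.34] F [ 0.9 -0.2 -2.6] T [-0.06 -0.02  0.04] grip 0.147
clock: 6.55
tcp_pos: [0.5747, 0.0277, 0.2044]
tcp_rot: [-0.147, 3.138, -0.0]
wrist_force: [0.8, -0.6, -2.6]
grip_width: 0.149
t 6.55 tcp [0.5747 0.0277 0.2044] shift [-39.6 177.    0.4] turn [-0.01  0.03 -0.2 ] F [ 0.8 -0.6 -2.6] T [-0.04 -0.02 -0.04] grip 0.149
```

```bash

python3 -m crank '{"xyz":[[-10,45,0],[-10,45,0],[-10,45,0],[-6,27,0],[-3,15,0]],"delta_rot":[[0,0,0],[0,0,0],[0,0,0],[0,0,0],[0,0,-0.2]],"jaw":[-1,-1,-1,-1,-1]}'
python3 -m crank '{"xyz":[[0,0,0],[0,0,0],[0,0,0],[0,0,0],[0,0,0]],"delta_rot":[[0,0,0],[0,0,0],[0,0,0],[0,0,0],[0,0,0]],"jaw":[-1,-1,-1,-1,-1]}'
python3 go.py 0.597 0.2077 0.193 5.57
python3 - <<'E'
from h import *; import pickle
F={n:grab(n,n+'3.png') for n in('scene','side','wrist')}; pickle.dump(F,open('f3.pkl','wb'))
s=cv2.resize(cv2.imread('pics/side3.png')[40:190,190:310],None,fx=3.3,fy=3.3); c=cv2.resize(cv2.imread('pics/scene3.png')[130:280,380:500],None,fx=3.3,fy=3.3)
cv2.imwrite('pics/l3.png',np.hstack([s,c]))
E
```

```text
clock: 7.18
tcp_pos: [0.5962, 0.2081, 0.2041]
tcp_rot: [0.157, -3.137, 0.0]
wrist_force: [0.4, -0.5, -2.7]
grip_width: 0.148
clock: 7.8
tcp_pos: [0.5964, 0.206, 0.2044]
tcp_rot: [-0.153, 3.138, -0.0]
wrist_force: [-0.3, 0.4, -2.0]
grip_width: 0.148
t 7.8 tcp [0.5964 0.206  0.2044] shift [-0.7  1.7 11.4] turn [-0.    0.    0.02] F [-0.3  0.4 -2. ] T [ 0.01 -0.03  0.03] grip 0.148
```

View pics/l3.png

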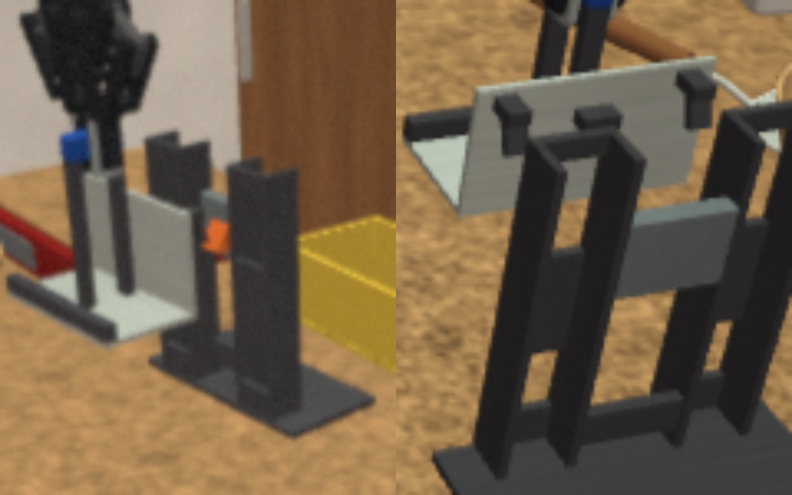

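The shelf stands in front of the rack, aligned by eye: claws at (512,112) and (695,92), web top at (575,145) in the scene crop. A numeric check before entering.

```bash
python3 - <<'E'
from h import *; import pickle
from scipy.optimize import least_squares
F=pickle.load(open('f3.pkl','rb'))
S=[('side',l,np.array(p)/3.3+[190,40]) for l,p in [((-45,-65,0),(113,344)),((32,-65,0),(195,318)),((32,-65,76),(195,213))]]
S+=[('scene',l,(np.array(p)-[396,0])/3.3+[380,130]) for l,p in [((32,-65,76),(477,88)),((32,65,76),(715,58)),((32,-65,0),(462,214))]]
P=lambda q,l:R.from_euler('ZYX',q[3:]).apply(np.array(l)/1000)+q[:3]
fun=lambda q:np.concatenate([proj(F[c],[P(q,l)])[0]-p for c,l,p in S])
q=least_squares(fun,[.59,.2,.11,.1,0,0],x_scale=.1).x
print(q[:3].round(4),np.degrees(q[3:]).round(1)); print(fun(q).reshape(-1,2).round(1).tolist())
a=.0972;t=np.array([.5964,.206,.2044]); q0=np.r_[t-[.0045*np.cos(a),.0045*np.sin(a),.095],a,0,0]
print(q0[:3]); print(fun(q0).reshape(-1,2).round(1).tolist())
E
```

```text
[0.5924 0.2063 0.1096] [ 6.4 -0.1  0.6]
[[-1.6, 0.2], [0.7, -1.5], [-1.1, -1.6], [0.1, 1.4], [-0.3, -0.4], [-1.0, 1.4]]
[0.59192124 0.20556329 0.1094    ]
[[-2.1, 0.1], [0.5, -1.4], [-1.5, -1.6], [-0.3, 0.8], [-0.4, 0.2], [-1.9, 0.8]]
```

```bash

python3 go.py 0.658 0.2136 0.193 5.57
python3 -m crank '{"xyz":[[0,1.5,6],[0,0,5],[-12,0,0],[-15,0,0],[-15,0,0]],"delta_rot":[[0,0,0],[0,0,0],[0,0,0],[0,0,0],[0,0,0]],"jaw":[-1,-1,-1,-1,-1]}'
python3 go.py 0.658 0.2136 0.193 5.57
python3 -m crank '{"xyz":[[-10,0,0],[-6,0,0],[-3,0,0],[0,0,0],[0,0,0]],"delta_rot":[[0,0,0],[0,0,0],[0,0,0],[0,0,0],[0,0,0]],"jaw":[-1,-1,-1,-1,-1]}'
python3 go.py 0.658 0.2136 0.193 5.57
```

```text
t 7.95 tcp [0.5964 0.2063 0.2044] shift [-62.1   1.3  11.4] turn [-0.    0.    0.05] F [ 0.5 -0.9 -2.5] T [-0.01 -0.   -0.05] grip 0.147
clock: 8.57
tcp_pos: [0.6393, 0.2122, 0.1933]
tcp_rot: [-0.154, 3.137, -0.0]
wrist_force: [-0.2, 0.5, -2.9]
grip_width: 0.144
t 8.57 tcp [0.6393 0.2122 0.1933] shift [-18.7  -0.4   0.3] turn [-0.    0.04  0.06] F [-0.2  0.5 -2.9] T [ 0.02 -0.05 -0.03] grip 0.144
clock: 9.2
tcp_pos: [0.6566, 0.214, 0.1933]
tcp_rot: [0.154, -3.137, 0.0]
wrist_force: [-0.3, -0.0, -2.4]
grip_width: 0.146
t 9.2 tcp [0.6566 0.214  0.1933] shift [-1.4 -0.5  0.3] turn [-0.   -0.02  0.07] F [-0.3 -0.  -2.4] T [-0.08  0.13  0.03] grip 0.146
```

```bash

python3 -m crank '{"xyz":[[-1,0,0],[-1,0,0],[0,0,0],[0,0,0],[0,0,0]],"delta_rot":[[0,0,0],[0,0,0],[0,0,0],[0,0,0],[0,0,0]],"jaw":[-1,-1,-1,-1,-1]}'
python3 go.py 0.658 0.2136 0.193 5.57
python3 -m crank '{"xyz":[[-1,0,0],[-1,0,0],[0,0,0],[0,0,0],[0,0,0]],"delta_rot":[[0,0,0],[0,0,0],[0,0,0],[0,0,0],[0,0,0]],"jaw":[-1,-1,-1,-1,-1]}'
python3 go.py 0.658 0.2136 0.193 5.57
```

```text
clock: 9.82
tcp_pos: [0.6572, 0.2139, 0.1934]
tcp_rot: [0.155, -3.134, 0.001]
wrist_force: [-6.7, -1.1, 0.2]
grip_width: 0.143
t 9.82 tcp [0.6572 0.2139 0.1934] shift [-0.8 -0.4  0.4] turn [-0.02 -0.2   0.08] F [-6.7 -1.1  0.2] T [-0.21  1.28  0.17] grip 0.143
clock: 10.45
tcp_pos: [0.6575, 0.2141, 0.1933]
tcp_rot: [0.155, -3.131, 0.002]
wrist_force: [-11.1, -1.8, 2.3]
grip_width: 0.146
t 10.45 tcp [0.6575 0.2141 0.1933] shift [-0.5 -0.5  0.3] turn [-0.04 -0.41  0.11] F [-11.1  -1.8   2.3] T [-0.39  2.05  0.25] grip 0.146
```

```bash

python3 -m crank '{"xyz":[[2,0,0],[1.5,0,0],[0,0,0],[0,0,0],[0,0,0]],"delta_rot":[[0,0,0],[0,0,0],[0,0,0],[0,0,0],[0,0,0]],"jaw":[-1,-1,-1,-1,-1]}'
python3 go.py 0.657 0.2136 0.160 5.57
python3 - <<'E'
from h import *
F={n:grab(n,n+'4.png') for n in('scene','side')}
s=cv2.resize(cv2.imread('pics/side4.png')[40:190,190:310],None,fx=3.3,fy=3.3); c=cv2.resize(cv2.imread('pics/scene4.png')[130:280,380:500],None,fx=3.3,fy=3.3)
cv2.imwrite('pics/l4.png',np.hstack([s,c]))
E
```

```text
clock: 11.08
tcp_pos: [0.657, 0.2141, 0.1931]
tcp_rot: [0.154, -3.137, 0.0]
wrist_force: [-4.5, -0.2, -2.0]
grip_width: 0.149
t 11.07 tcp [0.657  0.2141 0.1931] shift [ 0.  -0.5 33.1] turn [ 0.   -0.06  0.07] F [-4.5 -0.2 -2. ] T [-0.02  1.01  0.16] grip 0.149
```

View pics/l4.png

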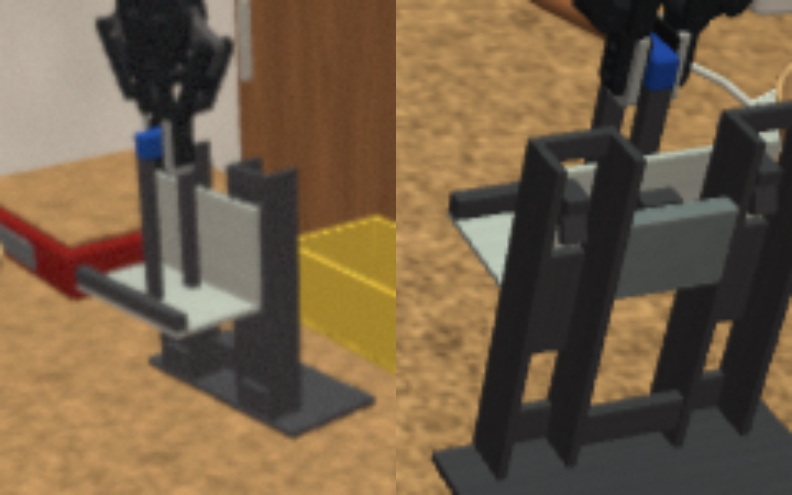

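Both claws sit in the slots at (572,205) and (768,185), with the back plate against the uprights. Lowering.

```bash

python3 -m crank '{"xyz":[[0.7,0,0],[0,0,5],[0,0,5],[0,0,4],[0,0,0]],"delta_rot":[[0,0,0],[0,0,0],[0,0,0],[0,0,0],[0,0,0]],"jaw":[-1,-1,-1,-1,-1]}'
python3 go.py 0.657 0.2136 0.160 5.57
python3 -m crank '{"xyz":[[0,0,3],[0,0,3],[0,0,2],[0,0,0],[0,0,0]],"delta_rot":[[0,0,0],[0,0,0],[0,0,0],[0,0,0],[0,0,0]],"jaw":[-1,-1,-1,-1,-1]}'
python3 go.py 0.657 0.2136 0.160 5.57
```

```text
clock: 11.8
tcp_pos: [0.6567, 0.2141, 0.1802]
tcp_rot: [-0.154, 3.137, 0.0]
wrist_force: [-5.9, -0.2, 1.7]
grip_width: 0.149
t 11.8 tcp [0.6567 0.2141 0.1802] shift [-0.2 -0.6 20.2] turn [0.01 0.05 0.06] F [-5.9 -0.2  1.7] T [-0.03  1.04  0.  ] grip 0.149
clock: 12.42
tcp_pos: [0.6567, 0.2141, 0.1732]
tcp_rot: [-0.154, 3.136, 0.0]
wrist_force: [-8.0, -0.9, 4.6]
grip_width: 0.142
t 12.43 tcp [0.6567 0.2141 0.1732] shift [-0.2 -0.5 13.2] turn [0.01 0.08 0.06] F [-8.  -0.9  4.6] T [-0.11  1.33  0.08] grip 0.142
```

```bash

python3 -m crank '{"xyz":[[0,0,3],[0,0,2],[0,0,2],[0,0,0],[0,0,0]],"delta_rot":[[0,0,0],[0,0,0],[0,0,0],[0,0,0],[0,0,0]],"jaw":[-1,-1,-1,-1,-1]}'
python3 go.py 0.657 0.2136 0.160 5.57
python3 -m crank '{"xyz":[[0,0,2],[0,0,2],[0,0,1],[0,0,0],[0,0,0]],"delta_rot":[[0,0,0],[0,0,0],[0,0,0],[0,0,0],[0,0,0]],"jaw":[-1,-1,-1,-1,-1]}'
python3 go.py 0.657 0.2136 0.160 5.57
```

```text
clock: 13.05
tcp_pos: [0.6556, 0.2138, 0.1636]
tcp_rot: [0.154, -3.135, 0.0]
wrist_force: [-4.9, -1.0, -3.3]
grip_width: 0.146
t 13.05 tcp [0.6556 0.2138 0.1636] shift [-1.4 -0.4  3.6] turn [-0.01 -0.16  0.05] F [-4.9 -1.  -3.3] T [-0.1   1.33 -0.  ] grip 0.146
clock: 13.68
tcp_pos: [0.6569, 0.214, 0.1603]
tcp_rot: [-0.155, 3.137, 0.0]
wrist_force: [-6.6, -0.8, 1.3]
grip_width: 0.143
t 13.68 tcp [0.6569 0.214  0.1603] shift [-0.1 -0.4  0.3] turn [-0.    0.06  0.08] F [-6.6 -0.8  1.3] T [-0.1   0.96  0.29] grip 0.143
```

```bash

python3 -m crank '{"xyz":[[0,0,1],[0,0,1],[0,0,0],[0,0,0],[0,0,0]],"delta_rot":[[0,0,0],[0,0,0],[0,0,0],[0,0,0],[0,0,0]],"jaw":[-1,-1,-1,-1,-1]}'
python3 go.py 0.657 0.2136 0.160 5.57
python3 -m crank '{"xyz":[[0,0,1.5],[0,0,1.5],[0,0,0],[0,0,0],[0,0,0]],"delta_rot":[[0,0,0],[0,0,0],[0,0,0],[0,0,0],[0,0,0]],"jaw":[-1,-1,-1,-1,-1]}'
python3 go.py 0.657 0.2136 0.160 5.57
```

```text
clock: 14.3
tcp_pos: [0.6568, 0.2142, 0.16]
tcp_rot: [-0.155, 3.135, 0.0]
wrist_force: [-9.0, -1.1, 9.0]
grip_width: 0.147
t 14.3 tcp [0.6568 0.2142 0.16  ] shift [-0.1 -0.6  0. ] turn [-0.    0.13  0.09] F [-9.  -1.1  9. ] T [-0.28  1.45  0.27] grip 0.147
clock: 14.92
tcp_pos: [0.6569, 0.2142, 0.1599]
tcp_rot: [-0.155, 3.134, 0.0]
wrist_force: [-13.1, -1.1, 20.9]
grip_width: 0.146
t 14.93 tcp [0.6569 0.2142 0.1599] shift [-0.1 -0.6 -0.1] turn [-0.01  0.24  0.11] F [-13.1  -1.1  20.9] T [-0.46  2.3   0.27] grip 0.146
```

Hard stop at the predicted height. Next, relax the press and pull up slightly to test the catch, with a picture.

```bash

python3 -m crank '{"xyz":[[0.5,0,-2.5],[0.5,0,-1.5],[0,0,0],[0,0,0],[0,0,0]],"delta_rot":[[0,0,0],[0,0,0],[0,0,0],[0,0,0],[0,0,0]],"jaw":[-1,-1,-1,-1,-1]}'
python3 go.py 0.657 0.2136 0.160 5.57
python3 -m crank '{"xyz":[[0,0,-1],[0,0,-1.5],[0,0,0],[0,0,0],[0,0,0]],"delta_rot":[[0,0,0],[0,0,0],[0,0,0],[0,0,0],[0,0,0]],"jaw":[-1,-1,-1,-1,-1]}'
python3 go.py 0.657 0.2136 0.160 5.57
python3 - <<'E'
from h import *
F={n:grab(n,n+'5.png') for n in('scene','side')}
s=cv2.resize(cv2.imread('pics/side5.png')[40:190,190:310],None,fx=3.3,fy=3.3,interpolation=cv2.INTER_CUBIC); c=cv2.resize(cv2.imread('pics/scene5.png')[130:280,380:500],None,fx=3.3,fy=3.3)
cv2.imwrite('pics/l5.png',np.hstack([s,c]))
E
```

```text
clock: 15.55
tcp_pos: [0.6567, 0.2141, 0.1599]
tcp_rot: [-0.155, 3.135, 0.001]
wrist_force: [-5.1, 0.4, 5.9]
grip_width: 0.148
t 15.55 tcp [0.6567 0.2141 0.1599] shift [-0.3 -0.6 -0.1] turn [0.02 0.17 0.08] F [-5.1  0.4  5.9] T [-0.06  0.72  0.32] grip 0.148
clock: 16.18
tcp_pos: [0.6557, 0.2137, 0.1604]
tcp_rot: [0.154, -3.137, 0.0]
wrist_force: [-0.4, -0.0, -3.2]
grip_width: 0.145
t 16.18 tcp [0.6557 0.2137 0.1604] shift [-1.3 -0.2  0.4] turn [-0.01 -0.03  0.04] F [-0.4 -0.  -3.2] T [-0.02  0.04  0.02] grip 0.145
```

View pics/l5.png

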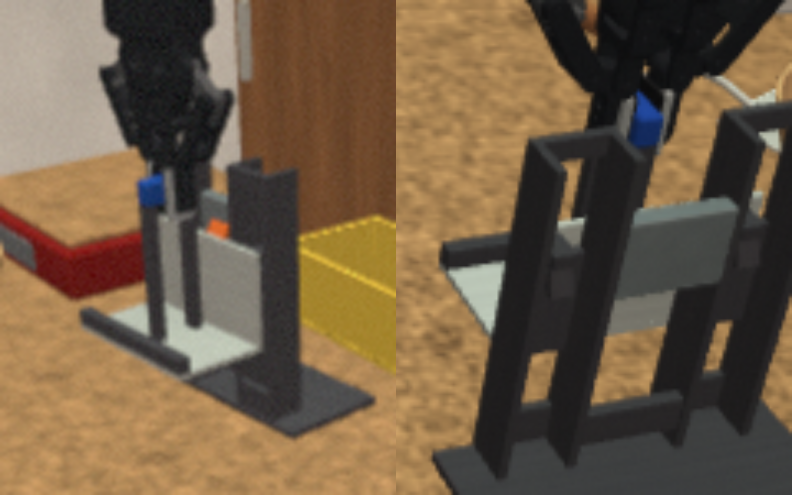

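Shelf is at home height, lips behind the rungs at (563,280), the orange catch just above the back plate at (217,228). Short pull test next.

```bash

python3 -m crank '{"xyz":[[0,0,-1.5],[0,0,-1.5],[0,0,0],[0,0,0],[0,0,0]],"delta_rot":[[0,0,0],[0,0,0],[0,0,0],[0,0,0],[0,0,0]],"jaw":[-1,-1,-1,-1,-1]}'
python3 go.py 0.657 0.2136 0.160 5.57
```

```text
clock: 16.9
tcp_pos: [0.6554, 0.2137, 0.1625]
tcp_rot: [0.154, -3.136, 0.0]
wrist_force: [4.5, 1.4, -17.3]
grip_width: 0.148
t 16.9 tcp [0.6554 0.2137 0.1625] shift [-1.6 -0.3  2.5] turn [-0.01 -0.09  0.06] F [  4.5   1.4 -17.3] T [ 0.12 -0.5   0.05] grip 0.148
```

Locked: 2 mm play, then 17 N resisting. Settle back down and release.

```bash

python3 -m crank '{"xyz":[[0,0,2],[0,0,1.5],[0,0,0],[0,0,0],[0,0,0]],"delta_rot":[[0,0,0],[0,0,0],[0,0,0],[0,0,0],[0,0,0]],"jaw":[-1,-1,-1,-1,-1]}'
python3 go.py 0.657 0.2136 0.160 5.57
python3 -m crank '{"xyz":[[0,0,0],[0,0,0],[0,0,0],[0,0,0],[0,0,0]],"delta_rot":[[0,0,0],[0,0,0],[0,0,0],[0,0,0],[0,0,0]],"jaw":[0,0,0,0,0]}' 20
python3 go.py 0.657 0.2136 0.160 5.57
```

```text
clock: 17.52
tcp_pos: [0.656, 0.2139, 0.161]
tcp_rot: [-0.154, 3.137, 0.0]
wrist_force: [-0.6, -1.2, -2.6]
grip_width: 0.146
t 17.52 tcp [0.656  0.2139 0.161 ] shift [-1.  -0.4  1. ] turn [0.   0.07 0.06] F [-0.6 -1.2 -2.6] T [-0.03 -0.06  0.08] grip 0.146
clock: 18.15
tcp_pos: [0.6557, 0.2138, 0.1603]
tcp_rot: [-0.154, 3.138, 0.0]
wrist_force: [-0.0, 0.2, -0.1]
grip_width: 0.501
t 18.15 tcp [0.6557 0.2138 0.1603] shift [-1.2 -0.4  0.3] turn [0.   0.   0.06] F [-0.   0.2 -0.1] T [-0.03 -0.06 -0.01] grip 0.501
```

```bash

python3 -m crank '{"xyz":[[0,0,-15],[0,0,-30],[0,0,-40],[0,0,-30],[0,0,-10]],"delta_rot":[[0,0,0],[0,0,0],[0,0,0],[0,0,0],[0,0,0]],"jaw":[0,0,0,0,0]}'
python3 -m crank '{"xyz":[[15,0,0],[30,0,0],[30,0,0],[15,0,0],[0,0,0]],"delta_rot":[[0,0,0],[0,0,0],[0,0,0],[0,0,0],[0,0,0]],"jaw":[0,0,0,0,0]}'
python3 go.py 0.657 0.2136 0.160 5.57
python3 - <<'E'
from h import *; import pickle
F={n:grab(n,n+'6.png') for n in('scene','side')}; pickle.dump(F,open('f6.pkl','wb'))
s=cv2.resize(cv2.imread('pics/side6.png')[40:190,190:310],None,fx=3.3,fy=3.3,interpolation=cv2.INTER_CUBIC); c=cv2.resize(cv2.imread('pics/scene6.png')[130:280,380:500],None,fx=3.3,fy=3.3)
cv2.imwrite('pics/l6.png',np.hstack([s,c]))
a,b=[cv2.imread(f'pics/side{i}.png') for i in (0,6)]
d=cv2.absdiff(a,b)[225:345,300:405].max(2); print('spare diff px>40:',(d>40).sum())
E
```

```text
clock: 18.77
tcp_pos: [0.6567, 0.214, 0.2891]
tcp_rot: [-0.154, 3.132, 0.001]
wrist_force: [-0.1, -0.6, 0.3]
grip_width: 0.505
clock: 19.4
tcp_pos: [0.5651, 0.2051, 0.2853]
tcp_rot: [0.155, -3.137, 0.0]
wrist_force: [0.4, -0.2, 0.2]
grip_width: 0.495
t 19.4 tcp [0.5651 0.2051 0.2853] shift [-92.2  -0.5 125.3] turn [ 0.   -0.04  0.08] F [ 0.4 -0.2  0.2] T [0.01 0.02 0.02] grip 0.495
spare diff px>40: 482
```

View pics/l6.png

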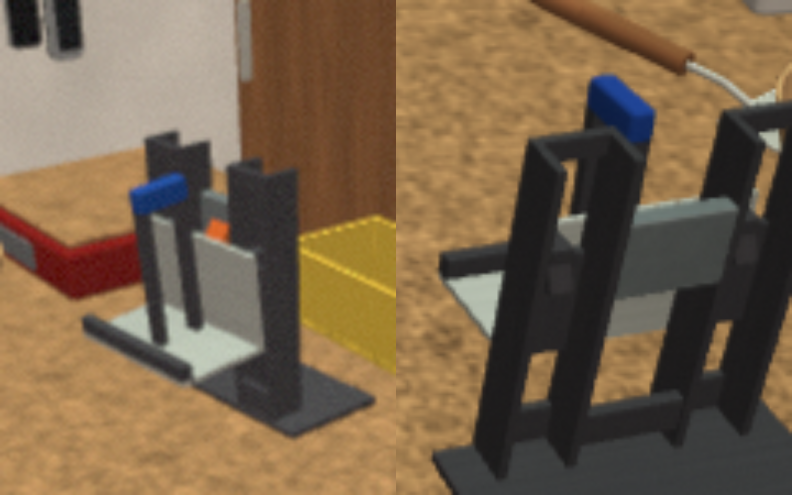

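```bash
python3 - <<'E'
from h import *; import pickle
from scipy.optimize import least_squares
F=pickle.load(open('f6.pkl','rb'))
S=[('side',l,np.array(p)/3.3+[190,40]) for l,p in [((-45,-65,0),(190,382)),((32,-65,0),(262,349)),((32,-65,76),(262,249)),((22,-7,107),(187,197)),((-22,-7,107),(137,213))]]
S+=[('scene',l,(np.array(p)-[396,0])/3.3+[380,130]) for l,p in [((22,-7,125),(630,115)),((22,7,125),(653,105)),((-22,-7,125),(592,82)),((-22,7,125),(612,75))]]
P=lambda q,l:R.from_euler('ZYX',q[3:]).apply(np.array(l)/1000)+q[:3]
fun=lambda q:np.concatenate([proj(F[c],[P(q,l)])[0]-p for c,l,p in S])
q=least_squares(fun,[.655,.21,.065,.1,0,0],x_scale=.1).x
print(q[:3].round(4),'yaw,pitch,roll',np.degrees(q[3:]).round(1)); print(fun(q).reshape(-1,2).round(1).tolist())
d=R.from_euler('z',-.0972).apply(q[:3]-[.6863,.2164,0]); print('in rack',d.round(4))
for i in (0,6):
    im=cv2.imread(f'pics/side{i}.png').astype(int); m=(im[...,1]-np.maximum(im[...,0],im[...,2])>40); v,u=np.nonzero(m[230:300,320:390]); print('green',u.mean()+320,v.mean()+230,len(u))
E
```

```text
[0.658  0.2169 0.0615] yaw,pitch,roll [ 5.5 -6.7  1. ]
[[-1.1, 0.9], [1.3, -1.6], [-2.1, 0.5], [0.7, -0.7], [1.1, 0.8], [0.3, -0.2], [1.3, 1.6], [-1.7, -1.2], [-0.0, -0.2]]
in rack [-0.0282  0.0033  0.0615]
green 355.2005730659026 250.20916905444125 349
green 355.2267441860465 250.16860465116278 344
```

```bash
python3 - <<'E'
from h import *
b=cv2.imread('pics/side6.png'); a=grab('side','side7.png')['image']
print('diff px shelf>40:',(cv2.absdiff(a,b)[90:160,210:275].max(2)>40).sum()); print(env.job_done(), status.sense()['clock'])
E
```

```text
diff px shelf>40: 0
the job is handed in; nothing more can be done
the job is handed in; nothing more can be done
```

I hung the blue-handled shelf in the rack's upper slots, let go, backed the gripper clear and handed the job in at about 19.5 s of the 40 s. No verdict was reported.

- **Seating:** I gripped the handle, put both claws through the slots and pressed down to a hard stop at the height I had predicted. Pulling up then gave about 2 mm of play before 17 N of resistance, so the catch is locked over the tab. I inferred this from the force and did not measure the catch's travel.
- **Final position:** The camera fit puts the shelf in the rack frame at x -28 mm, y +3 mm and z 61.5 mm, with its direction within 1° of the rack's. All are within the limits. The last two pictures showed no movement.
- **Not quite level:** The shelf was level in the gripper, but its front drooped about 5–7° when I let go. My fit says 6.7°, give or take 1.5°, against a limit of about 10°. I left it because it looks like the natural slack of the claws.
- **Spare shelf:** The green handle's position in the picture changed by less than 0.1 pixel, so the spare was not moved. A plain before-and-after picture comparison over that area did show differences (482 pixels). I put those down to the blue shelf leaving the edge of that area.

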